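Wedge the sprung keeper open and take the glued kite body out of its jig

ROBOT

A 6-joint arm with a two-finger parallel gripper is mounted at the origin on the work surface. World frame = base frame: x ahead of the robot, y to its left, z up, the work surface at z = 0. Lengths are in m, angles in rad, forces in N, time in s.
With the tool pointing down it reaches from about 0.375 to 0.925 m from the base axis. Payload 5.7 kg.
Tool frame: the origin (TCP) lies midway between the tips of the shut fingers; the grasp point (between the pads) lies r.hold_point_z behind it (r.hold_point_z is the distance from the TCP to the grasp point, in m); z points along the fingers, y is the line along which they close (so a half turn about z gives the same grasp; the last joint's range is limited). The gripper opens to 88 mm and grips with 3 to 60 N. Pads are 20 mm wide; open, the fingers measure 115 mm over their backs; the gripper's body (75 mm by 178 mm) begins 61 mm behind the grasp point.
Start: joints at [1.234, 0.359, 1.51, -0, 1.272, -0.115], TCP at [0.132, 0.585, 0.223] pointing down, gripper open.
Joint ranges: [-2.97, 2.97], [-1.01, 2.36], [0.21, 2.38], [-0.96, 4.11], [0.2, 2.71], [-2.98, 2.98]. Speed limits (rad/s): [2.39, 2.39, 3.14, 3.14, 3.14, 3.14].

INTERFACE

Orientations are given as a unit quaternion [w, x, y, z].
In Python, from rig import r gives the robot as it stands.
- The arm moves only by the tool drive_tool, never from a script. Its argument "deltas" is a list of rows, each an object of numbers: "tx", "ty", "tz": the shift along the tool's x, y, z each as a share of 0.4 m, from -1 to 1; "rx", "ry", "rz": the turn, a rotation vector about the tool's x, y, z each as a share of pi rad, from -1 to 1; "fingers": the closure, from -1 (fully open) to 1 (shut). A call has 1 to 10 rows; each row is the pose to reach, as a shift and turn from the pose commanded when the call began, along the tool's axes at that moment, turning the shorter way round; what a row does not reach only later rows make up. A row lasts 1/10 s, in which the tool goes at most 50 mm and 8.59 degrees, less where a joint would pass 70% of its speed; a pose out of reach is approached as far as the arm can. A call with a number of a shift or a turn outside -1 to 1 is refused whole. A call with a gripper value outside its range is refused whole. The fingers move at their own pace and stop on an object; "newtons" is the grip in N (left out, the last holds). Time passes only in rows, so rows that repeat a pose let the fingers close. It gives the time, the measured TCP pose, the force, the opening and the grip force at its end, in the units of the state.
- r.sense(): the state, without advancing time (a new reading comes with each control period).
- r.snapshot(name): name is "scene" or "top"; returns (picture, depth): 384x512x3 uint8, red, green, blue; 384x512 float32, m along the optical axis (not along the pixel's ray), 0 where there is no reading.
- r.camera_info(name): a dict with "camera_matrix" (3x3 intrinsics, pixels), "camera_from_world" (4x4, takes a point from world to camera coordinates). Camera axes: x right, y down, z forward; pixel columns grow to the right and rows downward; lengths in m; the calibration is good to about 2 mm. A picture is of the moment at which its call begins. camera_info takes no time and is no camera call.
- r.hand_in(): hands the job in; it is judged then, once.
Trained networks look in the newest picture that a camera, given by its name, has taken for a name from the list of things; names that differ only in an ending like _2 or _b are one class to them, and where a whole thing is asked for, a point or a joint stands for the part that bears it (a point fixed in the world has none). Each returns a list of dicts, best first, with "confidence" (0 to 1); they miss things now and then, are a little off and sometimes report something else, mostly with a low value. They report only what shows in the picture. A call takes as long as a camera call. They do not tell look-alikes from the thing itself.
- r.trace(camera, thing): "region" (384x512 bool, what is visible of it) and "pixel" ([row, column] in pixels, amid what is visible of it).
- r.tip_of(camera, thing): "pixel" ([row, column] in pixels: a listed point, or the origin of a listed thing).
The state is a dict: "clock": time; "joint_positions": joint angles; "joint_velocities": joint speeds; "effort": joint torques, N m; "ee_pos": TCP position; "tcp_rot": TCP orientation; "force": force on the tool from outside, world axes, zero at the start; "moment": the same for the moment, N m; "finger_gap": finger opening in m; "finger_force": force on a finger pad.
Only numpy, scipy, OpenCV 4.12 (cv2) and the standard library are available. Lean on these libraries where they do the work, as an engineer would, in place of code of your own. Each camera call takes 0.05 s, during which the arm holds its last target. There are 200 camera calls.

TASK

Push the wooden wedge, thin end first, between the steel post and the red pillar of the glue jig until its full thickness holds the sprung keeper open by itself, and let go of it. Then lift the green dragonfly kite body out of the cradle and lay it right way up and centred in the empty lane of the drying rack, across both combs, leaving the wedge in place so that the keeper stays open. Do not knock over or shift the pots or the red kite body.

Things in the scene. Friction and masses are not known exactly. Their poses are not given: they have to be found in the camera images.
- wedge_grip (a point): Loose wedge, pale wood, yellow end; 110 long, 32 high, 50 g, lies right way up. Point: mid-width, mid-height (16 over underside), 15 from the blunt yellow end. x to the thin end, z up. From here: 23 wide (y +-11.5) for x -15..+50 mm, then tapers to 4 wide at x +95, the thin end: +y flank flat all along at y +11.5, -y flank slopes. Grip across y.
- gap (a point): Middle of the closed keeper's 10 mm gap between post (+y side) and pillar (-y side), on the plywood jig's deck, 15 mm above the table. x: the way the wedge is pushed, away from the robot; z up. Deck here x -70..+70, y -46..+34 mm. Wedge home: flat flank on the post, thin end 55 past the pillar (wedge_grip at x -40, y -6.5): its 23 mm wide part holds the keeper 13 mm open.
- post (a point): Centre of the top of the fixed steel post of the jig: 35 mm long (x), 12 thick (y), 32 high above the deck; axes as gap. Its flat face towards the gap is at y -6 mm.
- pillar (a point): Centre of the top of the red upright pillar on the sprung keeper: round, 16 mm across, 32 high above the deck; axes as gap. Moves with the keeper, towards -y as it opens.
- keeper (a joint): Travel in m of the sprung keeper (red nose and red pillar move as one): 0 closed, grows as the pillar goes away from the post, stop at 0.019. Spring 3 N closed, 5 N at 0.013; pushing the wedge in takes about 6 to 15 N. Closed, its nose overhangs the kite body's tail by 8 mm, its top 22 mm above the deck; beyond 0.010 the kite body is free to lift.
- kite_center (a point): Centre of the loose green dragonfly kite body, painted wood, 150 long, 60 g; point 12 mm above its underside. y along it: head with yellow eyes at +y, tail at -y; z up. Main part 26 wide (x), 24 high, y -53..+75 mm; eyes rise 7 more near y +63. Tail tongue y -75..-53 is 18 wide, 12 high and starts under the keeper's nose.
- seat (a point): Middle of the cradle floor of the jig, 15 mm above the table, axes as gap; kite_center starts 12 mm above it, long axis along y. Cheeks 12 mm high stand either side, inner faces at x +-15, outer +-29, at y +50..+70 and -50..-35 mm; a 14 mm high stop at y +77. Between the cheeks the sides are open for fingers.
- lane (a point): Empty lane of the drying rack (two bamboo combs on an aluminium plate), the lane nearer the robot: point midway between the combs at the height where the underside rests, 30 mm above the table. y along the lane, z up. Combs 10 mm thick at y -45 and +45; notches 38 wide (x +-19), teeth 18 high. The other lane, 75 mm towards +x, holds the red kite body.
- red_kite_center (a point): Centre of a finished red kite body of the same shape, lying in the other lane of the rack; leave it alone.
- paint_pot: Closed blue paint jar with a white cap, 48 mm across, 46 mm high; origin at the centre of its underside. Leave it alone.
- glue_pot: Closed white glue jar with an orange cap, 48 mm across, 55 mm high; origin at the centre of its underside. Leave it alone.
Not all that is in view belongs to the job. Of the things that look like the part that bears kite_center, the smallest one is meant. Of the things that look like the part that bears wedge_grip, the larger one is meant.

How it is judged:
By the outcome, as a careful person would: the job done as asked, in the order asked, and still so for the second after the job is handed in, with the robot touching nothing.
It also fails if it takes over 64 s, if anything falls off the work surface, if the arm or the gripper's body presses on something with over 40 N, if the wrist force passes 120 N, or if a joint passes its speed limit or range.

## Working session

There is one attempt and no reset: what is moved stays moved. The work goes in short steps, Python scripts to look and compute and a tool call to move; the robot and the scene stay as the last step left them, time stands still between calls to the robot, and variables do not carry over. Pictures are saved under pics/ and viewed, at most 13 in all, crops included, and the job is handed in when it is done.

Besides the shell and the picture viewer there is one more tool, called after "Call:" as name(argument=value, ...), one argument or row to a line, values as JSON. drive_tool: Moves the arm, as the interface text tells. Shift numbers are shares of 0.4 m and turn numbers shares of pi rad, none past 1 either way. Its arguments: {"type":"object","properties":{"deltas":{"type":"array","items":{"type":"object","properties":{"tx":{"type":"number","minimum":-1,"maximum":1},"ty":{"type":"number","minimum":-1,"maximum":1},"tz":{"type":"number","minimum":-1,"maximum":1},"rx":{"type":"number","minimum":-1,"maximum":1},"ry":{"type":"number","minimum":-1,"maximum":1},"rz":{"type":"number","minimum":-1,"maximum":1},"fingers":{"type":"number"}}}},"newtons":{"type":"number"}},"required":["deltas"]}

```bash
ls; mkdir -p pics; cat > h.py <<'E'
import numpy as np, cv2
from rig import r
def snap(n,f=None):
    im,d=r.snapshot(n)
    if f: cv2.imwrite('pics/'+f,cv2.cvtColor(im,cv2.COLOR_RGB2BGR))
    return im,d
def w(n,px,d):
    c=r.camera_info(n);K=np.array(c["camera_matrix"]);T=np.linalg.inv(np.array(c["camera_from_world"]))
    v,u=px; p=np.linalg.inv(K)@[u,v,1]*d
    return (T@np.r_[p,1])[:3]
def atz(n,px,z):
    a=w(n,px,0.0);b=w(n,px,1.0);return a+(b-a)*(z-a[2])/(b[2]-a[2])
def proj(n,P):
    c=r.camera_info(n);K=np.array(c["camera_matrix"]);q=np.array(c["camera_from_world"])@np.r_[P,1]
    q=K@q[:3];return q[1]/q[2],q[0]/q[2]
def tri(p1,p2):
    A=[]
    for n,(v,u) in (('scene',p1),('top',p2)):
        c=r.camera_info(n);P=np.array(c["camera_matrix"])@np.array(c["camera_from_world"])[:3]
        A+= [u*P[2]-P[0],v*P[2]-P[1]]
    X=np.linalg.svd(np.array(A))[2][-1];return X[:3]/X[3]
E
python3 - <<'E'
from h import *
np.set_printoptions(precision=4,suppress=True)
ims=[]
for n in('scene','top'):
    im,d=snap(n,n+'0.png');ims.append(im);np.save(n+'_d.npy',d)
    print(n,np.array(r.camera_info(n)["camera_from_world"])[:3])
    for t in 'wedge_grip gap post pillar kite_center seat lane red_kite_center paint_pot glue_pot'.split():
        for o in r.tip_of(n,t)[:3]:
            p=np.array(o['pixel']);v,u=np.clip(np.round(p).astype(int),0,[383,511])
            print(n,t,round(o['confidence'],2),p.round(1),w(n,p,d[v,u]) if d[v,u] else None)
print(r.sense(),r.hold_point_z)
E
```

```text
pics
scene [[ 0.5081  0.8613 -0.0004 -0.1722]
 [ 0.5686 -0.3358 -0.7509 -0.2277]
 [-0.6469  0.3814 -0.6604  1.3407]]
scene wedge_grip 0.92 [189.1 298.2] [0.4636 0.0646 0.0186]
scene wedge_grip 0.51 [180.8 282. ] [0.415  0.0459 0.0198]
scene gap 0.91 [288.6 224.9] [ 0.6384 -0.243   0.0171]
scene gap 0.71 [269.7 286.1] [ 0.6749 -0.118   0.0376]
scene post 0.85 [276.8 230.2] [ 0.6372 -0.2289  0.0458]
scene pillar 0.84 [280.6 214.8] [ 0.6294 -0.2597  0.0454]
scene kite_center 0.97 [186.8 204.8] [ 0.3453 -0.1479  0.032 ]
scene kite_center 0.73 [207.2  93.6] [ 0.2734 -0.4147  0.0298]
scene kite_center 0.62 [268.4 286.9] [ 0.6735 -0.1151  0.0384]
scene seat 0.59 [278.1 286. ] [ 0.681  -0.1211  0.0181]
scene lane 0.67 [186.6 385.3] [0.5631 0.2808 0.0061]
scene lane 0.64 [284.5 217.2] [ 0.6408 -0.26    0.0463]
scene red_kite_center 0.63 [203.3 405.6] [0.6653 0.2339 0.0502]
scene paint_pot 0.64 [176.1 344.6] [0.4863 0.2018 0.0213]
scene glue_pot 0.82 [220.9 266.5] [ 0.5196 -0.0683  0.0187]
top [[-0.0097 -0.9999 -0.0068 -0.0525]
 [-0.9963  0.0102 -0.0849  0.4933]
 [ 0.085   0.006  -0.9964  1.29
[... 715 characters left out ...]
.6565 0.2483 0.0553]
top paint_pot 0.79 [192.9 162.6] [0.4818 0.2106 0.0483]
top glue_pot 0.66 [196.8 207.2] [0.4695 0.0769 0.035 ]
top glue_pot 0.55 [186.1 250.4] [ 0.4993 -0.0556  0.0527]
{'clock': 1.1, 'joint_positions': array([ 1.2339,  0.3588,  1.5104, -0.    ,  1.2725, -0.1151]), 'joint_velocities': array([-0.0017,  0.0013,  0.0001, -0.0007, -0.0003,  0.0002]), 'effort': array([ -0.0006, -51.535 , -27.1125,   0.0671,   0.0249,  -0.    ]), 'ee_pos': array([0.132 , 0.5853, 0.2226]), 'tcp_rot': array([ 0.    ,  0.1107,  0.9939, -0.    ]), 'force': array([-0.4602,  0.0234,  0.235 ]), 'moment': array([ 0.0429, -0.0636, -0.0157]), 'finger_force': 0.0, 'finger_gap': 0.0877710998753322} 0.0187
```

View pics/scene0.png

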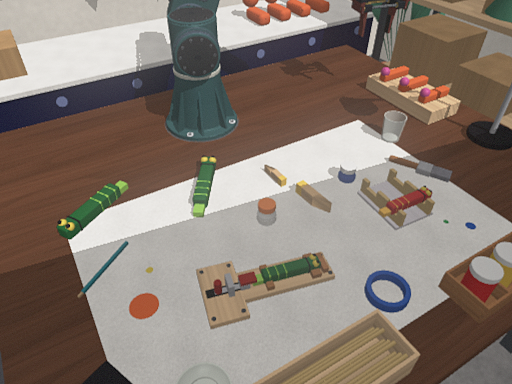

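```bash
python3 -c "
import cv2
a=cv2.imread('pics/top0.png')[80:300,120:400]
cv2.imwrite('pics/topc.png',cv2.resize(a,None,fx=2.7,fy=2.7,interpolation=cv2.INTER_CUBIC))"
```

```text
(no output)
```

View pics/topc.png

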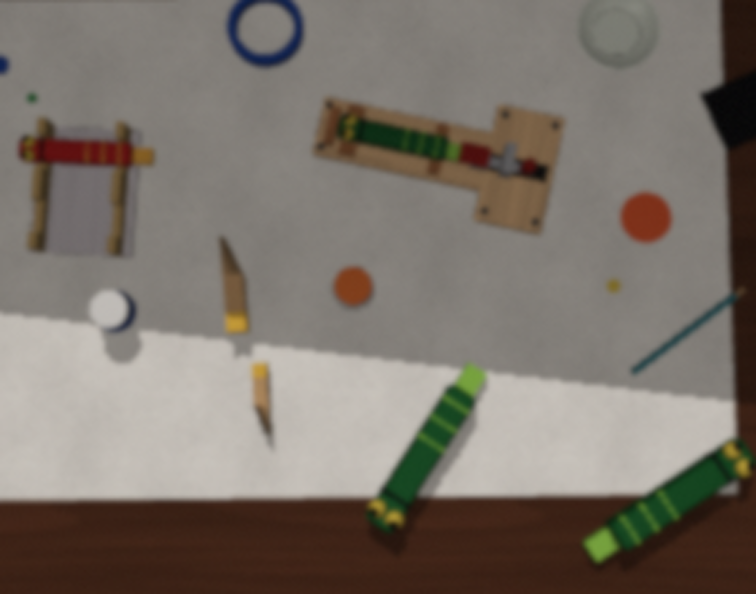

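Scene picture: there are three green kite bodies, at (186,205), (207,93) and in the cradle at (268,287). The cradle one is the smallest, so it is the one meant. There are two wedges, at (189,309) (top 197,206) and a smaller one at (176,275) (top 219,216). The larger is meant. I'll confirm this in enlarged crops and fit models to the traced regions.

```bash
cat > fit.py <<'E'
from h import *
from scipy.optimize import minimize
def box(x0,x1,y0,y1,z0,z1): return [[x,y,z] for x in(x0,x1) for y in(y0,y1) for z in(z0,z1)]
WEDGE=[np.array([[x,y,z] for x,y in((-15,-11.5),(50,-11.5),(95,7.5),(95,11.5),(-15,11.5)) for z in(-16,16)])/1e3]
KITE=[np.array(box(-13,13,-53,75,-12,12))/1e3,np.array(box(-9,9,-75,-53,-12,0))/1e3,np.array(box(-11,11,57,69,12,18))/1e3]
S=4
def sil(n,parts,x,y,z,yaw):
    m=np.zeros((384*S,512*S),np.uint8);c,s=np.cos(yaw),np.sin(yaw);R=np.array([[c,-s,0],[s,c,0],[0,0,1]])
    for p in parts:
        q=np.array([proj(n,R@v+[x,y,z])[::-1] for v in p])
        h=cv2.convexHull(((q+.5)*S-.5).round().astype(np.int32));cv2.fillConvexPoly(m,h,1)
    return cv2.resize(m.astype(np.float32),(512,384),interpolation=cv2.INTER_AREA)
def fit(masks,parts,x0,z=None):
    f=lambda p:sum(np.abs(sil(n,parts,p[0],p[1],p[2] if z is None else z,p[3]/ .3*.3)-m).sum()/m.sum() for n,m in masks.items())
    sx=np.array([np.r_[x0]]+[np.r_[x0]+d for d in np.diag([.012,.012,.008,.2])])
    o=minimize(f,x0,method='Nelder-Mead',options=dict(initial_simplex=sx,xatol=1e-4,fatol=1e-4,maxiter=250));return o.x,o.fun
def region(n,t,near):
    L=r.trace(n,t)
    if not L: return None
    o=min(L,key=lambda o:np.hypot(*(np.array(o['pixel'])-near)));print(n,t,o['confidence'],np.round(o['pixel'],1),o['region'].sum());return o['region'].astype(np.float32)
E
python3 - <<'E'
from fit import *
np.set_printoptions(precision=4,suppress=True)
for t,P,a,b,x0 in (('wedge_grip',WEDGE,(196,312),(190,206),[.445,.075,.016,.15]),('kite_center',KITE,(268,287),(133,267),[.668,-.115,.027,-.21])):
    m={n:region(n,t,c) for n,c in(('scene',a),('top',b))}
    np.savez(t+'_m.npz',**m)
    print(t,fit(m,P,x0)); print({n:fit({n:m[n]},P,x0,x0[2]) for n in m})
ptA=lambda n,t,near:min([o['pixel'] for o in r.tip_of(n,t)],key=lambda p:np.hypot(*(np.array(p)-near)))
for t,a,b in (('gap',(288,225),(142,310)),('post',(277,230),(137,308)),('pillar',(280,215),(140,318)),('seat',(278,286),(132,270)),('lane',(187,385),(161,149)),('red_kite_center',(203,405),(136,150)),('kite_center',(268,287),(133,267)),('wedge_grip',(189,298),(197,206))):
    p,q=ptA('scene',t,a),ptA('top',t,b);X=tri(p,q)
    print(t,np.round(p,1),np.round(q,1),X,'res',np.round(np.subtract(proj('top',X),q),1),np.round(np.subtract(proj('scene',X),p),1))
s=cv2.imread('pics/scene0.png');t=cv2.imread('pics/top0.png')
z=lambda a,k:cv2.resize(a,k,interpolation=cv2.INTER_CUBIC)
A=np.hstack([z(s[245:330,190:340],(400,227)),z(t[110:170,230:336],(400,227))])
B=np.hstack([z(s[155:225,255:355],(400,280)),z(t[160:250,180:300],(400,300))[:280]])
cv2.imwrite('pics/crop1.png',np.vstack([A,B]))
E
```

```text
scene wedge_grip 0.87 [198.5 308.1] 570
top wedge_grip 0.57 [188.9 206.9] 238
wedge_grip (array([0.4646, 0.0774, 0.0134, 0.072 ]), np.float64(0.21017064154148102))Traceback (most recent call last):
  File "<stdin>", line 6, in <module>
  File "fit.py", line 16, in fit
    o=minimize(f,x0,method='Nelder-Mead',options=dict(initial_simplex=sx,xatol=1e-4,fatol=1e-4,maxiter=250));return o.x,o.fun
    res = _minimize_neldermead(fun, x0, args, callback, bounds=bounds,
                               **options)
    fsim[k] = func(sim[k])
              ~~~~^^^^^^^^
    fx = function(np.copy(x), *(wrapper_args + args))
  File "fit.py", line 14, in <lambda>
    f=lambda p:sum(np.abs(sil(n,parts,p[0],p[1],p[2] if z is None else z,p[3]/ .3*.3)-m).sum()/m.sum() for n,m in masks.items())
               ~~~^^^^^^^^^^^^^^^^^^^^^^^^^^^^^^^^^^^^^^^^^^^^^^^^^^^^^^^^^^^^^^^^^^^^^^^^^^^^^^^^^^^^^^^^^^^^^^^^^^^^^^^^^^^^^^
  File "fit.py", line 14, in <genexpr>
    f=lambda p:sum(np.abs(sil(n,parts,p[0],p[1],p[2] if z is None else z,p[3]/ .3*.3)-m).sum()/m.sum() for n,m in masks.items())
                          ~~~^^^^^^^^^^^^^^^^^^^^^^^^^^^^^^^^^^^^^^^^^^^^^^^^^^^^^^^^
  File "fit.py", line 10, in sil
    q=np.array([proj(n,R@v+[x,y,z])[::-1] for v in p])
                ~~~~^^^^^^^^^^^^^^^
  File "h.py", line 14, in proj
    c=r.camera_info(n);K=np.array(c["camera_matrix"]);q=np.array(c["camera_from_world"])@np.r_[P,1]
ValueError: time passes only in moves, steps and waits
```

```bash
sed -i 's/^from rig import r$/from rig import r\nCI={n:r.camera_info(n) for n in("scene","top")}/; s/r\.camera_info(n);/CI[n];/' h.py
cat > meas.py <<'E'
from fit import *
np.set_printoptions(precision=4,suppress=True)
for t,P,a,b,x0 in (('wedge_grip',WEDGE,(196,312),(190,206),[.445,.075,.016,.15]),('kite_center',KITE,(268,287),(133,267),[.668,-.115,.027,-.21])):
    m={n:region(n,t,c) for n,c in(('scene',a),('top',b))}
    np.savez(t+'_m.npz',**m)
    print(t,fit(m,P,x0)); print({n:fit({n:m[n]},P,x0,x0[2]) for n in m})
ptA=lambda n,t,near:min([o['pixel'] for o in r.tip_of(n,t)],key=lambda p:np.hypot(*(np.array(p)-near)))
for t,a,b in (('gap',(288,225),(142,310)),('post',(277,230),(137,308)),('pillar',(280,215),(140,318)),('seat',(278,286),(132,270)),('lane',(187,385),(161,149)),('red_kite_center',(203,405),(136,150)),('kite_center',(268,287),(133,267)),('wedge_grip',(189,298),(197,206))):
  try:
    p,q=ptA('scene',t,a),ptA('top',t,b);X=tri(p,q)
    print(t,np.round(p,1),np.round(q,1),X,'res',np.round(np.subtract(proj('top',X),q),1),np.round(np.subtract(proj('scene',X),p),1))
  except ValueError as e: print(t,e)
s=cv2.imread('pics/scene0.png');t=cv2.imread('pics/top0.png')
z=lambda a,k:cv2.resize(a,k,interpolation=cv2.INTER_CUBIC)
A=np.hstack([z(s[245:330,190:340],(400,227)),z(t[110:170,230:336],(400,227))])
B=np.hstack([z(s[155:225,255:355],(400,280)),z(t[160:250,180:300],(400,300))[:280]])
cv2.imwrite('pics/crop1.png',np.vstack([A,B]))
E
python3 meas.py
```

```text
scene wedge_grip 0.87 [198.5 308.1] 570
top wedge_grip 0.57 [188.9 206.9] 238
wedge_grip (array([0.4646, 0.0774, 0.0134, 0.072 ]), np.float64(0.21017064154148102))
{'scene': (array([0.4652, 0.0753, 0.0223, 0.0865]), np.float64(0.04429824650287628)), 'top': (array([0.4665, 0.0772, 0.0191, 0.075 ]), np.float64(0.13471639156341553))}
scene kite_center 0.98 [269.2 287.8] 950
top kite_center 0.61 [131.3 263.8] 404
kite_center (array([ 0.6711, -0.1116,  0.0267, -0.209 ]), np.float64(0.41060447692871094))
{'scene': (array([ 0.6714, -0.1128,  0.0291, -0.2099]), np.float64(0.2256578952074051)), 'top': (array([ 0.67  , -0.1161,  0.0312, -0.214 ]), np.float64(0.16878093779087067))}
gap [288.6 224.9] [141.7 310.1] [ 0.6397 -0.2433  0.0189] res [0.  0.1] [-0.   0.1]
post [276.8 230.2] [136.7 307.6] [ 0.6467 -0.2317  0.0588] res [0.2 0.4] [-0.   0.8]
pillar [280.6 214.8] [140.4 317.9] [ 0.6362 -0.2621  0.0552] res [0.  0.1] [-0.   0.1]
seat [278.1 286. ] [131.8 269.7] [ 0.6752 -0.1173  0.0085] res [-0.1 -0.2] [ 0.  -0.3]
lane [186.6 385.3] [161.  148.7] [0.5817 0.2572 0.0307] res [0.3 0.3] [-0.1  0.5]
red_kite_center [203.3 405.6] [135.7 150.2] [0.6583 0.2505 0.037 ] res [0.7 0.7] [-0.2  1.3]
kite_center [268.4 286.9] [132.6 266.6] [ 0.6675 -0.1085  0.0275] res [0.2 0.4] [-0.   0.7]
wedge_grip [189.1 298.2] [197.4 206.1] [0.4645 0.0754 0.0153] res [1.4 2.3] [-0.3  3.5]
```

View pics/crop1.png

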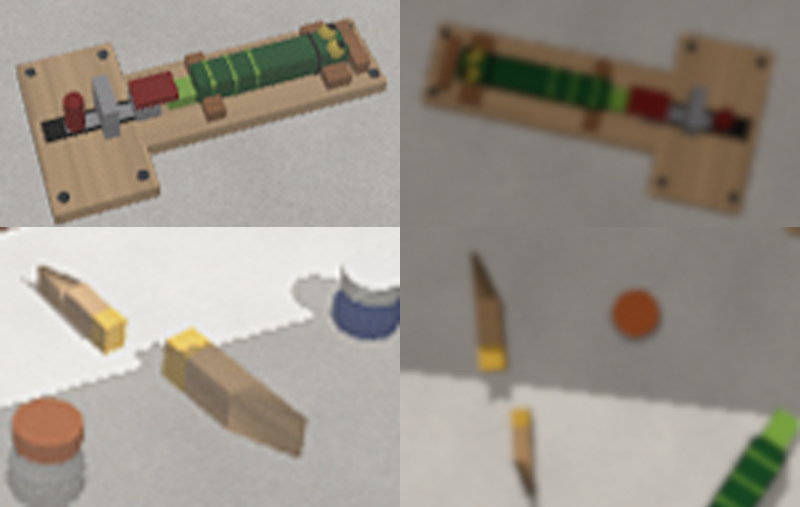

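Confirmed in the crops: the larger wedge is at scene (198,308), flat flank on +y. The kite is the one in the cradle. I'll compute the first move and refine the jig and rack from the saved pictures.

```bash
cat > go.py <<'E'
# usage: go.py x y z ydir_deg  -> shares for drive_tool from the present pose
import sys; from rig import r; import numpy as np
from scipy.spatial.transform import Rotation as R
def go(x,y,z,yd,s=None):
    s=s or r.sense();q=s['tcp_rot'];C=R.from_quat([q[1],q[2],q[3],q[0]])
    d=C.inv().apply(np.array([x,y,z])-s['ee_pos'])
    a=np.radians(yd)
    best=None
    for k in(0,np.pi):
        yv=np.array([np.cos(a+k),np.sin(a+k),0]);zv=np.array([0,0,-1.]);T=R.from_matrix(np.c_[np.cross(yv,zv),yv,zv])
        v=(C.inv()*T).as_rotvec()
        if best is None or np.linalg.norm(v)<np.linalg.norm(best): best=v
    print('t',np.round(d/.4,4),'r',np.round(best/np.pi,4),'|d|mm',round(np.linalg.norm(d)*1e3,1))
if __name__=='__main__':
    go(*map(float,sys.argv[1:])); s=r.sense(); print(s['clock'],s['ee_pos'].round(4),s['force'].round(1),round(s['finger_gap'],4),round(s['finger_force'],1))
E
python3 go.py .465 .0765 .12 94.6
cat > jig.py <<'E'
from fit import *
np.set_printoptions(precision=4,suppress=True)
ims={n:cv2.imread(f'pics/{n}0.png') for n in('scene','top')}
roi={'scene':(245,330,190,340),'top':(108,172,228,338)}
M={}
for n,(a,b,c,d) in roi.items():
    hsv=cv2.cvtColor(ims[n],cv2.COLOR_BGR2HSV);m=np.zeros((384,512),np.uint8)
    m[a:b,c:d]=(hsv[a:b,c:d,1]>50);m=cv2.morphologyEx(m,cv2.MORPH_OPEN,np.ones((2,2)))
    cs,_=cv2.findContours(m,cv2.RETR_EXTERNAL,cv2.CHAIN_APPROX_NONE);k=max(cs,key=cv2.contourArea)
    f=np.zeros_like(m);cv2.drawContours(f,[k],-1,1,-1);M[n]=f.astype(np.float32);print(n,f.sum())
def model(w,L): return [np.array(box(-70,70,-46,34,-15,0))/1e3,np.array(box(-w,w,30,L,-15,0))/1e3]
def run(ms):
    f=lambda p:sum(np.abs(sil(n,model(p[3],p[4]),p[0],p[1],.015,p[2])-M[n]).sum()/M[n].sum() for n in ms)
    x0=np.array([.640,-.243,-.21,35,210.]);sx=np.array([x0]+[x0+d for d in np.diag([.01,.01,.1,8,15])])
    o=minimize(f,x0,method='Nelder-Mead',options=dict(initial_simplex=sx,maxiter=500,xatol=1e-5,fatol=1e-5));print(ms,o.x,o.fun)
run(['scene']);run(['top']);run(['scene','top'])
# red kite
r.snapshot('scene');r.snapshot('top')
m={n:region(n,'red_kite_center',c) for n,c in(('scene',(203,405)),('top',(136,150)))}
print('red',fit(m,KITE,[.658,.25,.042,-.08]));[print(n,fit({n:m[n]},KITE,[.658,.25,.042,-.08],.042)) for n in m]
E
python3 jig.py
```

```text
t [-1.092  -1.0576  0.2567] r [-0.     -0.     -0.0961] |d|mm 616.7
2.2 [0.132  0.5853 0.2226] [-0.1 -0.1  0.9] 0.0878 0.0
scene 5161
top 2597
['scene'] [  0.6408  -0.2434  -0.2347  32.862  231.059 ] 0.038994379341602325
['top'] [  0.6384  -0.2468  -0.2296  34.4533 233.0943] 0.02738736942410469
['scene', 'top'] [  0.639   -0.245   -0.2332  34.5282 232.1997] 0.09685740619897842
scene red_kite_center 0.77 [205.3 406.2] 626
top red_kite_center 0.81 [137.4 150.3] 456
red (array([ 0.6569,  0.2441,  0.0422, -0.0482]), np.float64(0.35591429471969604))
scene (array([ 0.6549,  0.2449,  0.0479, -0.0232]), np.float64(0.22643770277500153))
top (array([ 0.6569,  0.246 ,  0.0456, -0.0599]), np.float64(0.0925164446234703))
```

Call:
drive_tool(
  deltas=[
    {"tx": -0.12, "ty": -0.12, "tz": 0.02, "rz": -0.048},
    {"tx": -0.24, "ty": -0.23, "tz": 0.05, "rz": -0.096},
    {"tx": -0.36, "ty": -0.35, "tz": 0.08, "rz": -0.096},
    {"tx": -0.48, "ty": -0.46, "tz": 0.11, "rz": -0.096},
    {"tx": -0.6, "ty": -0.58, "tz": 0.14, "rz": -0.096},
    {"tx": -0.72, "ty": -0.7, "tz": 0.17, "rz": -0.096},
    {"tx": -0.84, "ty": -0.81, "tz": 0.2, "rz": -0.096},
    {"tx": -0.96, "ty": -0.93, "tz": 0.23, "rz": -0.096},
    {"tx": -1, "ty": -1, "tz": 0.257, "rz": -0.096},
    {"tx": -1, "ty": -1, "tz": 0.257, "rz": -0.096},
  ],
)

```text
invalid input at $.deltas[0]: expected keys tx, ty, tz, rx, ry, rz, fingers
```

```bash
python3 go.py .4655 .0765 .06 94.6;python3 go.py .4655 .0765 .005 94.6
```

```text
t [-1.0932 -1.0574  0.4066] r [-0.     -0.     -0.0961] |d|mm 629.7
2.4 [0.132  0.5853 0.2226] [0.4 0.7 0.4] 0.0879 0.0
t [-1.0932 -1.0573  0.5441] r [-0.     -0.     -0.0961] |d|mm 646.1
2.4 [0.132  0.5853 0.2226] [0.4 0.7 0.4] 0.0879 0.0
```

Call:
drive_tool(
  deltas=[
    {"tx": -0.12, "ty": -0.12, "tz": 0.02, "rx": 0, "ry": 0, "rz": -0.048, "fingers": -1},
    {"tx": -0.24, "ty": -0.23, "tz": 0.05, "rx": 0, "ry": 0, "rz": -0.096, "fingers": -1},
    {"tx": -0.36, "ty": -0.35, "tz": 0.08, "rx": 0, "ry": 0, "rz": -0.096, "fingers": -1},
    {"tx": -0.48, "ty": -0.46, "tz": 0.11, "rx": 0, "ry": 0, "rz": -0.096, "fingers": -1},
    {"tx": -0.6, "ty": -0.58, "tz": 0.14, "rx": 0, "ry": 0, "rz": -0.096, "fingers": -1},
    {"tx": -0.72, "ty": -0.7, "tz": 0.17, "rx": 0, "ry": 0, "rz": -0.096, "fingers": -1},
    {"tx": -0.84, "ty": -0.81, "tz": 0.2, "rx": 0, "ry": 0, "rz": -0.096, "fingers": -1},
    {"tx": -0.96, "ty": -0.93, "tz": 0.23, "rx": 0, "ry": 0, "rz": -0.096, "fingers": -1},
    {"tx": -1, "ty": -1, "tz": 0.257, "rx": 0, "ry": 0, "rz": -0.096, "fingers": -1},
    {"tx": -1, "ty": -1, "tz": 0.257, "rx": 0, "ry": 0, "rz": -0.096, "fingers": -1},
  ],
  newtons=30,
)

```text
clock: 3.4
ee_pos: [0.3975, 0.1706, 0.1357]
tcp_rot: [0.001, -0.04, 0.999, 0.0]
force: [0.8, 0.8, -0.9]
finger_gap: 0.0876
finger_force: 0.0
```

```bash
python3 go.py .4655 .0765 .06 94.6;python3 go.py .4655 .0765 .005 94.6
```

```text
t [-0.1504 -0.2481  0.1893] r [ 0.0001  0.0004 -0.0001] |d|mm 138.6
3.4 [0.3975 0.1706 0.1357] [ 0.8  0.8 -0.9] 0.0876 0.0
t [-0.1503 -0.2481  0.3268] r [ 0.0001  0.0004 -0.0001] |d|mm 174.8
3.4 [0.3975 0.1706 0.1357] [ 0.8  0.8 -0.9] 0.0876 0.0
```

Call:
drive_tool(
  deltas=[
    {"tx": 0, "ty": 0, "tz": 0, "rx": 0, "ry": 0, "rz": 0, "fingers": -1},
    {"tx": 0, "ty": 0, "tz": 0, "rx": 0, "ry": 0, "rz": 0, "fingers": -1},
  ],
)

```text
clock: 3.6
ee_pos: [0.3967, 0.1713, 0.1355]
tcp_rot: [-0.0, -0.038, 0.999, 0.0]
force: [0.3, 0.1, 0.1]
finger_gap: 0.0881
finger_force: 0.0
```

```bash
python3 go.py .4655 .0765 .06 94.6;python3 go.py .4655 .0765 .005 94.6
```

```text
t [-0.1535 -0.2495  0.1887] r [ 0.     -0.0002 -0.0014] |d|mm 139.4
3.6 [0.3967 0.1713 0.1355] [0.3 0.1 0.1] 0.0881 0.0
t [-0.1536 -0.2495  0.3262] r [ 0.     -0.0002 -0.0014] |d|mm 175.4
3.6 [0.3967 0.1713 0.1355] [0.3 0.1 0.1] 0.0881 0.0
```

Call:
drive_tool(
  deltas=[
    {"tx": -0.06, "ty": -0.1, "tz": 0.03, "rx": 0, "ry": 0, "rz": 0, "fingers": -1},
    {"tx": -0.12, "ty": -0.2, "tz": 0.07, "rx": 0, "ry": 0, "rz": 0, "fingers": -1},
    {"tx": -0.1535, "ty": -0.2495, "tz": 0.13, "rx": 0, "ry": 0, "rz": -0.0014, "fingers": -1},
    {"tx": -0.1535, "ty": -0.2495, "tz": 0.21, "rx": 0, "ry": 0, "rz": -0.0014, "fingers": -1},
    {"tx": -0.1535, "ty": -0.2495, "tz": 0.28, "rx": 0, "ry": 0, "rz": -0.0014, "fingers": -1},
    {"tx": -0.1535, "ty": -0.2495, "tz": 0.326, "rx": 0, "ry": 0, "rz": -0.0014, "fingers": -1},
    {"tx": -0.1535, "ty": -0.2495, "tz": 0.326, "rx": 0, "ry": 0, "rz": -0.0014, "fingers": -1},
    {"tx": -0.1535, "ty": -0.2495, "tz": 0.326, "rx": 0, "ry": 0, "rz": -0.0014, "fingers": -1},
  ],
)

```text
clock: 4.4
ee_pos: [0.4652, 0.0791, 0.0056]
tcp_rot: [-0.0, -0.043, 0.999, 0.0]
force: [-0.6, 0.5, -0.0]
finger_gap: 0.0879
finger_force: 0.0
```

```bash
python3 go.py .4655 .0765 .005 94.6; python3 - <<'E'
from h import *
a,_=snap('scene');b,_=snap('top')
z=lambda a,k:cv2.resize(a,k,interpolation=cv2.INTER_CUBIC)
cv2.imwrite('pics/crop2.png',np.hstack([z(a[140:240,240:360],(400,333)),z(b[150:250,150:270],(400,333))])[:,:,::-1])
E
```

```text
t [-0.0002 -0.0065  0.0014] r [ 0.     -0.0002  0.0019] |d|mm 2.7
4.4 [0.4652 0.0791 0.0056] [-0.6  0.5 -0. ] 0.0879 0.0
```

View pics/crop2.png

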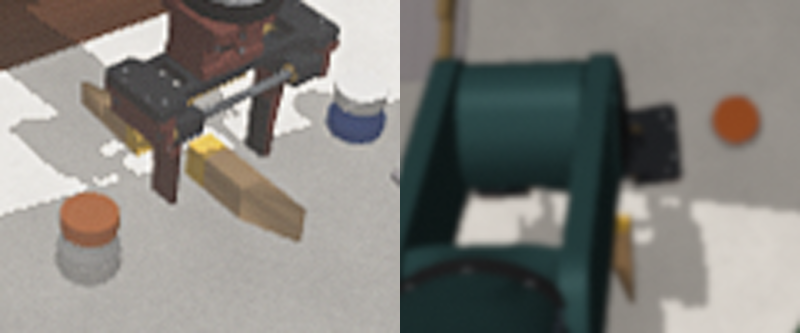

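The crop shows the open fingers straddling the large wedge's yellow end, clear of the small wedge and the pots, so I'll close.

Call:
drive_tool(
  deltas=[
    {"tx": 0, "ty": -0.0065, "tz": 0, "rx": 0, "ry": 0, "rz": 0, "fingers": 1},
    {"tx": 0, "ty": -0.0065, "tz": 0, "rx": 0, "ry": 0, "rz": 0, "fingers": 1},
    {"tx": 0, "ty": -0.0065, "tz": 0, "rx": 0, "ry": 0, "rz": 0, "fingers": 1},
    {"tx": 0, "ty": -0.0065, "tz": 0, "rx": 0, "ry": 0, "rz": 0, "fingers": 1},
    {"tx": 0, "ty": -0.0065, "tz": 0, "rx": 0, "ry": 0, "rz": 0, "fingers": 1},
    {"tx": 0, "ty": -0.0065, "tz": 0, "rx": 0, "ry": 0, "rz": 0, "fingers": 1},
    {"tx": 0, "ty": -0.0065, "tz": 0, "rx": 0, "ry": 0, "rz": 0, "fingers": 1},
  ],
  newtons=40,
)

```text
clock: 5.2
ee_pos: [0.4656, 0.075, 0.0052]
tcp_rot: [-0.0, -0.042, 0.999, -0.0]
force: [-1.5, 0.0, -0.3]
finger_gap: 0.0351
finger_force: 0.0
```

```bash
python3 - <<'E'
from fit import *
np.set_printoptions(precision=4,suppress=True)
s=r.sense();print(s['clock'],s['ee_pos'],s['tcp_rot'],s['finger_gap'],s['finger_force'])
# jig targets
g=np.array([.6396,-.2451]);a=-.2325;c,sn=np.cos(a),np.sin(a);J=np.array([[c,-sn],[sn,c]])
for p in((-160,-6.5),(-155,-5),(-100,-6.5),(-40,-6.5)): print(p,(g+J@np.array(p)/1e3).round(4))
print('ydir',90+np.degrees(a))
E
python3 go.py .465 .0765 .12 94.6
```

```text
5.2 [0.4656 0.075  0.0052] [-0.0001 -0.042   0.9991 -0.    ] 0.035120710604559346 0.0
(-160, -6.5) [ 0.4824 -0.2146]
(-155, -5) [ 0.4876 -0.2143]
(-100, -6.5) [ 0.5408 -0.2284]
(-40, -6.5) [ 0.5992 -0.2422]
ydir 76.67873126320836
t [ 0.0014  0.0037 -0.2871] r [-0.     -0.0001  0.0012] |d|mm 114.8
5.2 [0.4656 0.075  0.0052] [-1.5  0.  -0.3] 0.0351 0.0
```

Still closing. I'll wait a bit more, then lift.

Call:
drive_tool(
  deltas=[
    {"tx": 0, "ty": 0, "tz": 0, "rx": 0, "ry": 0, "rz": 0, "fingers": 1},
    {"tx": 0, "ty": 0, "tz": 0, "rx": 0, "ry": 0, "rz": 0, "fingers": 1},
    {"tx": 0, "ty": 0, "tz": 0, "rx": 0, "ry": 0, "rz": 0, "fingers": 1},
    {"tx": 0, "ty": 0, "tz": 0, "rx": 0, "ry": 0, "rz": 0, "fingers": 1},
    {"tx": 0, "ty": 0, "tz": -0.05, "rx": 0, "ry": 0, "rz": 0, "fingers": 1},
    {"tx": 0, "ty": 0, "tz": -0.15, "rx": 0, "ry": 0, "rz": 0, "fingers": 1},
    {"tx": 0, "ty": 0, "tz": -0.25, "rx": 0, "ry": 0, "rz": 0, "fingers": 1},
    {"tx": 0, "ty": 0, "tz": -0.25, "rx": 0, "ry": 0, "rz": 0, "fingers": 1},
  ],
)

```text
clock: 6.0
ee_pos: [0.4692, 0.0752, 0.1095]
tcp_rot: [0.004, -0.042, 0.999, -0.0]
force: [1.1, -0.4, -1.5]
finger_gap: 0.0229
finger_force: 40.0
```

```bash
python3 go.py .4824 -.2146 .105 76.7
```

```text
t [ 0.0284 -0.7248  0.0114] r [0.0002 0.0027 0.1007] |d|mm 290.2
6.0 [0.4692 0.0752 0.1095] [ 1.1 -0.4 -1.5] 0.0229 40.0
```

Call:
drive_tool(
  deltas=[
    {"tx": 0, "ty": -0.1, "tz": 0, "rx": 0, "ry": 0, "rz": 0.03, "fingers": 1},
    {"tx": 0, "ty": -0.22, "tz": 0, "rx": 0, "ry": 0, "rz": 0.06, "fingers": 1},
    {"tx": 0, "ty": -0.34, "tz": 0, "rx": 0, "ry": 0, "rz": 0.1, "fingers": 1},
    {"tx": 0.01, "ty": -0.46, "tz": 0, "rx": 0, "ry": 0, "rz": 0.1, "fingers": 1},
    {"tx": 0.02, "ty": -0.58, "tz": 0, "rx": 0, "ry": 0, "rz": 0.1, "fingers": 1},
    {"tx": 0.02, "ty": -0.68, "tz": 0, "rx": 0, "ry": 0, "rz": 0.1, "fingers": 1},
    {"tx": 0.02, "ty": -0.725, "tz": 0, "rx": 0, "ry": 0, "rz": 0.1, "fingers": 1},
    {"tx": 0.02, "ty": -0.725, "tz": 0, "rx": 0, "ry": 0, "rz": 0.1, "fingers": 1},
    {"tx": 0.02, "ty": -0.725, "tz": 0, "rx": 0, "ry": 0, "rz": 0.1, "fingers": 1},
  ],
)

```text
clock: 6.9
ee_pos: [0.4813, -0.2133, 0.1045]
tcp_rot: [-0.001, 0.115, 0.993, 0.001]
force: [0.1, 0.6, -1.1]
finger_gap: 0.0228
finger_force: 40.0
```

```bash
python3 - <<'E'
from fit import *
np.set_printoptions(precision=4,suppress=True)
s=r.sense();print(s['clock'],s['ee_pos'],s['tcp_rot'],s['force'])
a,_=snap('scene');b,_=snap('top')
for n,near in(('scene',(215,250)),('top',(180,295))):
    for o in r.trace(n,'wedge_grip'): print(n,o['confidence'],o['pixel'],o['region'].sum())
    print(proj(n,s['ee_pos']+[0,0,.011]))
z=lambda a,k:cv2.resize(a,k,interpolation=cv2.INTER_CUBIC)
cv2.imwrite('pics/crop3.png',np.hstack([z(a[180:330,150:300],(400,400)),z(b[100:220,230:350],(400,400))])[:,:,::-1])
E
```

```text
6.9 [ 0.4813 -0.2133  0.1045] [-0.001   0.1151  0.9934  0.0007] [ 0.1106  0.5833 -1.0615]
scene 0.68 [175.0, 276.4] 176
scene 0.58 [217.5, 205.2] 506
(np.float64(203.23526174745854), np.float64(201.40130746918484))
(np.float64(189.78944675166045), np.float64(305.32152745256))
```

View pics/crop3.png

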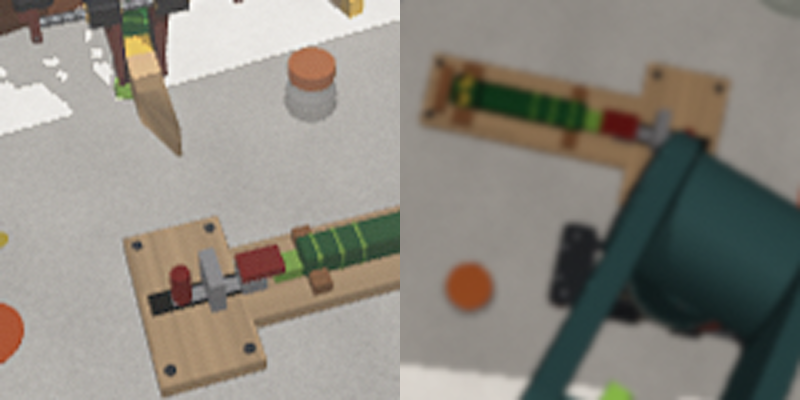

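The scene crop shows the wedge held straight, thin end at about (237,217), heading for the gap at (288,225). I'll fit its pose in the gripper.

```bash
python3 - <<'E'
from fit import *
np.set_printoptions(precision=4,suppress=True)
r.snapshot('scene');s=r.sense();e=s['ee_pos'];yd=2*np.arctan2(s['tcp_rot'][2],s['tcp_rot'][1])-np.pi
print(s['clock'],e,np.degrees(yd))
m=region('scene','wedge_grip',(217,205))
W=np.zeros((384,512));W[212:]=1
for z in(.1155,):
    f=lambda p:(W*np.abs(sil('scene',WEDGE,p[0],p[1],z,p[2])-m)).sum()
    x0=np.array([e[0],e[1],yd]);o=minimize(f,x0,method='Nelder-Mead',options=dict(initial_simplex=np.array([x0]+[x0+d for d in np.diag([.008,.008,.1])]),xatol=1e-5,fatol=1e-3))
    d=o.x[:2]-e[:2];c,sn=np.cos(yd),np.sin(yd);print(o.x,o.fun,'in tool-wedge axes',d@[c,sn],d@[-sn,c],'yaw diff deg',np.degrees(o.x[2]-yd))
E
```

```text
7.15 [ 0.4819 -0.213   0.1052] -13.073775435139133
scene wedge_grip 0.79 [217.7 204.1] 487
[ 0.48   -0.2103 -0.2436] 16.4375 in tool-wedge axes -0.002435535847865664 0.0021650853052279997 yaw diff deg -0.881626291645038
```

```bash
python3 go.py .5164 -.225 .105 76.7; python3 go.py .5164 -.225 .021 76.7
```

```text
t [-0.0903 -0.0091  0.0006] r [ 0.     -0.0001  0.0012] |d|mm 36.3
7.2 [ 0.4821 -0.2133  0.1053] [ 0.  -0.4 -0.9] 0.0227 40.0
t [-0.0904 -0.0091  0.2106] r [ 0.     -0.0001  0.0012] |d|mm 91.8
7.2 [ 0.4821 -0.2133  0.1053] [ 0.  -0.4 -0.9] 0.0227 40.0
```

Call:
drive_tool(
  deltas=[
    {"tx": -0.05, "ty": -0.005, "tz": 0, "rx": 0, "ry": 0, "rz": 0, "fingers": 1},
    {"tx": -0.09, "ty": -0.009, "tz": 0.02, "rx": 0, "ry": 0, "rz": 0, "fingers": 1},
    {"tx": -0.09, "ty": -0.009, "tz": 0.09, "rx": 0, "ry": 0, "rz": 0, "fingers": 1},
    {"tx": -0.09, "ty": -0.009, "tz": 0.15, "rx": 0, "ry": 0, "rz": 0, "fingers": 1},
    {"tx": -0.09, "ty": -0.009, "tz": 0.19, "rx": 0, "ry": 0, "rz": 0, "fingers": 1},
    {"tx": -0.09, "ty": -0.009, "tz": 0.21, "rx": 0, "ry": 0, "rz": 0, "fingers": 1},
    {"tx": -0.09, "ty": -0.009, "tz": 0.21, "rx": 0, "ry": 0, "rz": 0, "fingers": 1},
    {"tx": -0.09, "ty": -0.009, "tz": 0.21, "rx": 0, "ry": 0, "rz": 0, "fingers": 1},
  ],
)

```text
clock: 8.0
ee_pos: [0.5169, -0.2264, 0.0215]
tcp_rot: [0.0, 0.115, 0.993, -0.0]
force: [0.1, -0.8, 0.2]
finger_gap: 0.023
finger_force: 40.0
```

```bash
python3 go.py .5164 -.225 .021 76.7; python3 - <<'E'
from h import *
a,_=snap('scene')
z=lambda a,k:cv2.resize(a,k,interpolation=cv2.INTER_CUBIC)
cv2.imwrite('pics/crop4.png',z(a[220:330,160:270],(600,600))[:,:,::-1])
E
```

```text
t [0.002  0.0032 0.0013] r [-0.0001  0.0002  0.0008] |d|mm 1.6
8.0 [ 0.5169 -0.2264  0.0215] [ 0.1 -0.8  0.2] 0.023 40.0
```

View pics/crop4.png

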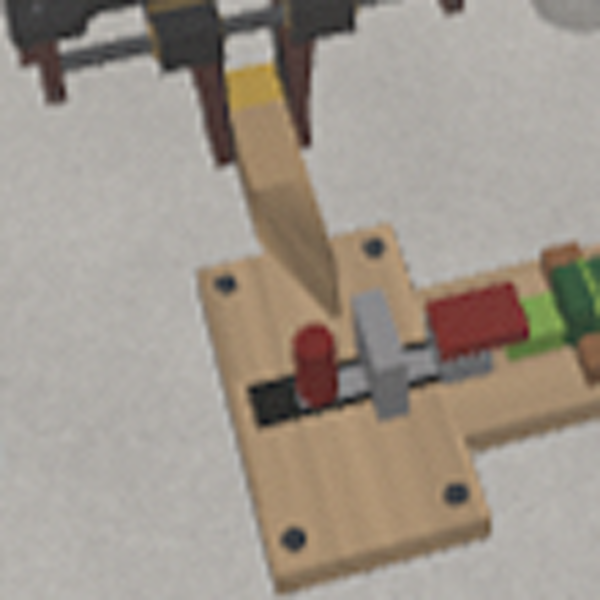

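Scene crop: the thin end, at about (275,221), points midway between pillar and post. Pushing in stages.

Call:
drive_tool(
  deltas=[
    {"tx": -0.02, "ty": 0.002, "tz": 0, "rx": 0, "ry": 0, "rz": 0, "fingers": 1},
    {"tx": -0.04, "ty": 0.002, "tz": 0, "rx": 0, "ry": 0, "rz": 0, "fingers": 1},
    {"tx": -0.06, "ty": 0.002, "tz": 0, "rx": 0, "ry": 0, "rz": 0, "fingers": 1},
    {"tx": -0.08, "ty": 0.002, "tz": 0, "rx": 0, "ry": 0, "rz": 0, "fingers": 1},
    {"tx": -0.095, "ty": 0.002, "tz": 0, "rx": 0, "ry": 0, "rz": 0, "fingers": 1},
    {"tx": -0.095, "ty": 0.002, "tz": 0, "rx": 0, "ry": 0, "rz": 0, "fingers": 1},
  ],
)

```text
clock: 8.65
ee_pos: [0.5545, -0.2342, 0.0212]
tcp_rot: [0.0, 0.115, 0.993, -0.0]
force: [0.1, -0.6, -1.7]
finger_gap: 0.023
finger_force: 40.0
```

```bash
cat > jp.py <<'E'
from rig import r; import numpy as np
s=r.sense();g=np.array([.640,-.2455]);a=-.2325;J=np.array([[np.cos(a),-np.sin(a)],[np.sin(a),np.cos(a)]])
print('jig mm',(J.T@(s['ee_pos'][:2]-g)*1e3).round(1),'z',s['ee_pos'][2].round(4),'F jig',(J.T@s['force'][:2]).round(1),s['force'][2].round(1),'t',s['clock'],s['finger_gap'].__round__(4),s['finger_force'])
E
python3 jp.py
```

```text
jig mm [-85.8  -8.7] z 0.0212 F jig [ 0.2 -0.6] -1.7 t 8.65 0.023 39.99978616833687
```

Free entry so far. Continue 25 mm, drifting y by +2 mm.

Call:
drive_tool(
  deltas=[
    {"tx": -0.012, "ty": 0.001, "tz": 0, "rx": 0, "ry": 0, "rz": 0, "fingers": 1},
    {"tx": -0.024, "ty": 0.002, "tz": 0, "rx": 0, "ry": 0, "rz": 0, "fingers": 1},
    {"tx": -0.036, "ty": 0.003, "tz": 0, "rx": 0, "ry": 0, "rz": 0, "fingers": 1},
    {"tx": -0.048, "ty": 0.004, "tz": 0, "rx": 0, "ry": 0, "rz": 0, "fingers": 1},
    {"tx": -0.06, "ty": 0.004, "tz": 0, "rx": 0, "ry": 0, "rz": 0, "fingers": 1},
    {"tx": -0.06, "ty": 0.004, "tz": 0, "rx": 0, "ry": 0, "rz": 0, "fingers": 1},
  ],
)

```text
clock: 9.25
ee_pos: [0.5737, -0.2377, 0.0201]
tcp_rot: [-0.004, 0.115, 0.993, 0.0]
force: [-7.2, -1.4, -0.1]
finger_gap: 0.0226
finger_force: 40.0
```

```bash
python3 jp.py
```

```text
jig mm [-66.3  -7.6] z 0.0201 F jig [-6.6 -3.1] -0.1 t 9.25 0.0226 39.99987155199051
```

Call:
drive_tool(
  deltas=[
    {"tx": -0.012, "ty": 0, "tz": 0, "rx": 0, "ry": 0, "rz": 0, "fingers": 1},
    {"tx": -0.024, "ty": 0, "tz": 0, "rx": 0, "ry": 0, "rz": 0, "fingers": 1},
    {"tx": -0.036, "ty": 0, "tz": 0, "rx": 0, "ry": 0, "rz": 0, "fingers": 1},
    {"tx": -0.048, "ty": 0, "tz": 0, "rx": 0, "ry": 0, "rz": 0, "fingers": 1},
    {"tx": -0.058, "ty": 0, "tz": 0, "rx": 0, "ry": 0, "rz": 0, "fingers": 1},
    {"tx": -0.058, "ty": 0, "tz": 0, "rx": 0, "ry": 0, "rz": 0, "fingers": 1},
  ],
)

```text
clock: 9.85
ee_pos: [0.5973, -0.2433, 0.0203]
tcp_rot: [-0.003, 0.115, 0.993, 0.0]
force: [-5.7, -1.5, -1.3]
finger_gap: 0.0228
finger_force: 40.0
```

```bash
python3 jp.py
```

```text
jig mm [-42.1  -7.7] z 0.0203 F jig [-5.2 -2.8] -1.3 t 9.85 0.0228 39.99973721802235
```

Call:
drive_tool(
  deltas=[
    {"tx": -0.005, "ty": 0, "tz": 0, "rx": 0, "ry": 0, "rz": 0, "fingers": 1},
    {"tx": -0.007, "ty": 0, "tz": 0, "rx": 0, "ry": 0, "rz": 0, "fingers": 1},
    {"tx": -0.007, "ty": 0, "tz": 0, "rx": 0, "ry": 0, "rz": 0, "fingers": 1},
  ],
)

```text
clock: 10.15
ee_pos: [0.5994, -0.2438, 0.0202]
tcp_rot: [-0.003, 0.115, 0.993, 0.0]
force: [-6.8, -2.4, -0.4]
finger_gap: 0.0228
finger_force: 40.0
```

```bash
python3 jp.py; python3 - <<'E'
from h import *
a,_=snap('scene')
z=lambda a,k:cv2.resize(a,k,interpolation=cv2.INTER_CUBIC)
cv2.imwrite('pics/crop5.png',z(a[220:330,170:280],(600,600))[:,:,::-1])
E
```

```text
jig mm [-39.9  -7.7] z 0.0202 F jig [-6.1 -3.9] -0.4 t 10.15 0.0228 39.9998277425766
```

View pics/crop5.png

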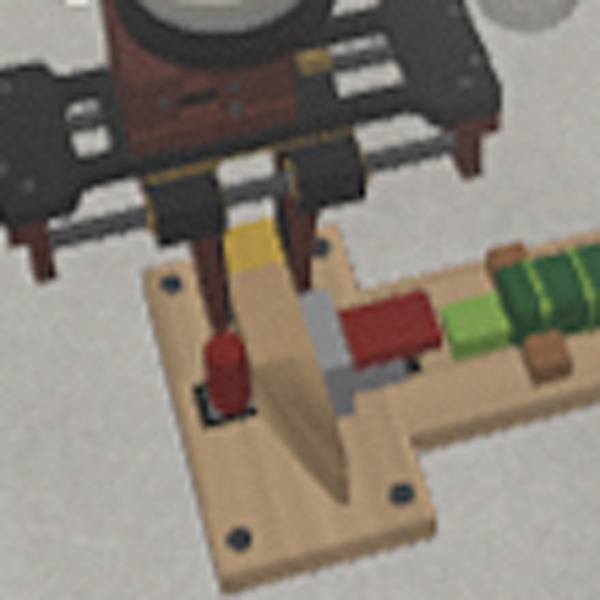

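Scene crop: the wedge is home, its thin end well past the pillar. The pillar at (288,212) bears on the full-thickness part, and the red nose is clear of the tail. Releasing.

Call:
drive_tool(
  deltas=[
    {"tx": 0, "ty": 0, "tz": 0, "rx": 0, "ry": 0, "rz": 0, "fingers": 0.3},
    {"tx": 0, "ty": 0, "tz": 0, "rx": 0, "ry": 0, "rz": 0, "fingers": 0},
    {"tx": 0, "ty": 0, "tz": 0, "rx": 0, "ry": 0, "rz": 0, "fingers": 0},
    {"tx": 0, "ty": 0, "tz": 0, "rx": 0, "ry": 0, "rz": 0, "fingers": 0},
    {"tx": 0, "ty": 0, "tz": 0, "rx": 0, "ry": 0, "rz": 0, "fingers": 0},
    {"tx": 0, "ty": 0, "tz": -0.06, "rx": 0, "ry": 0, "rz": 0, "fingers": 0},
    {"tx": 0, "ty": 0, "tz": -0.16, "rx": 0, "ry": 0, "rz": 0, "fingers": -1},
    {"tx": 0, "ty": 0, "tz": -0.24, "rx": 0, "ry": 0, "rz": 0, "fingers": -1},
    {"tx": 0, "ty": 0, "tz": -0.24, "rx": 0, "ry": 0, "rz": 0, "fingers": -1},
  ],
)

```text
clock: 11.1
ee_pos: [0.606, -0.2457, 0.1225]
tcp_rot: [0.004, 0.115, 0.993, -0.002]
force: [0.5, 0.4, -0.4]
finger_gap: 0.0644
finger_force: 0.0
```

```bash
python3 jp.py; python3 - <<'E'
from fit import *
np.set_printoptions(precision=4,suppress=True)
snap('scene')
m={'scene':region('scene','kite_center',(268,287))}
w=region('scene','wedge_grip',(270,230))
for z in(.027,):
  print(fit(m,KITE,[.668,-.115,.027,-.22],.027))
print('wedge',fit({'scene':w},WEDGE,[.599,-.243,.031,-.2325],.031))
m=np.load('kite_center_m.npz');print('old top',fit({'top':m['top']},KITE,[.668,-.115,.027,-.2325],.027))
a=-.2325;J=np.array([[np.cos(a),-np.sin(a)],[np.sin(a),np.cos(a)]]);g=np.array([.64,-.2455])
for q in((.6714,-.1128),(.67,-.1161),(.6675,-.1085),(.6711,-.1116)): print('kite in jig',J.T@(np.array(q)-g))
E
```

```text
jig mm [-33.  -8.] z 0.1225 F jig [0.4 0.5] -0.4 t 11.1 0.0644 0.0
scene kite_center 0.95 [269.1 286.4] 979
scene wedge_grip 0.97 [286.3 218.5] 653
(array([ 0.6684, -0.1165,  0.03  , -0.219 ]), np.float64(0.18743616342544556))
wedge (array([ 0.5993, -0.2425,  0.035 , -0.2397]), np.float64(0.08968223631381989))
old top (array([ 0.67  , -0.1168,  0.0306, -0.2128]), np.float64(0.17094677686691284))
kite in jig [-0.      0.1364]
kite in jig [-0.0006  0.1328]
kite in jig [-0.0048  0.1397]
kite in jig [-0.0006  0.1375]
```

```bash
python3 go.py .6723 -.1093 .115 -13.2
```

```text
t [-0.094   0.3671  0.0047] r [ 1.000e-04 -1.000e-04 -4.998e-01] |d|mm 151.6
11.25 [ 0.6022 -0.2437  0.1169] [-0.1 -0.1 -0.8] 0.0762 0.0
```

Call:
drive_tool(
  deltas=[
    {"tx": 0, "ty": 0.03, "tz": 0, "rx": 0, "ry": 0, "rz": 0.045, "fingers": -1},
    {"tx": 0, "ty": 0.08, "tz": 0, "rx": 0, "ry": 0, "rz": 0.09, "fingers": -1},
    {"tx": -0.02, "ty": 0.14, "tz": 0, "rx": 0, "ry": 0, "rz": 0.135, "fingers": -1},
    {"tx": -0.04, "ty": 0.2, "tz": 0, "rx": 0, "ry": 0, "rz": 0.18, "fingers": -1},
    {"tx": -0.06, "ty": 0.26, "tz": 0, "rx": 0, "ry": 0, "rz": 0.225, "fingers": -1},
    {"tx": -0.08, "ty": 0.32, "tz": 0, "rx": 0, "ry": 0, "rz": 0.27, "fingers": -1},
    {"tx": -0.094, "ty": 0.367, "tz": 0.005, "rx": 0, "ry": 0, "rz": 0.315, "fingers": -1},
    {"tx": -0.094, "ty": 0.367, "tz": 0.005, "rx": 0, "ry": 0, "rz": 0.36, "fingers": -1},
    {"tx": -0.094, "ty": 0.367, "tz": 0.005, "rx": 0, "ry": 0, "rz": 0.405, "fingers": -1},
    {"tx": -0.094, "ty": 0.367, "tz": 0.005, "rx": 0, "ry": 0, "rz": 0.45, "fingers": -1},
  ],
)

```text
clock: 12.25
ee_pos: [0.6713, -0.1088, 0.1128]
tcp_rot: [-0.002, 0.734, 0.679, -0.001]
force: [-0.6, -0.0, -0.8]
finger_gap: 0.0878
finger_force: 0.0
```

Call:
drive_tool(
  deltas=[
    {"tx": 0, "ty": 0, "tz": 0, "rx": 0, "ry": 0, "rz": 0.04, "fingers": -1},
    {"tx": 0, "ty": 0, "tz": 0, "rx": 0, "ry": 0, "rz": 0.05, "fingers": -1},
    {"tx": 0, "ty": 0, "tz": 0, "rx": 0, "ry": 0, "rz": 0.05, "fingers": -1},
    {"tx": 0, "ty": 0, "tz": 0, "rx": 0, "ry": 0, "rz": 0.05, "fingers": -1},
  ],
)

```text
clock: 12.65
ee_pos: [0.6717, -0.1094, 0.1137]
tcp_rot: [-0.001, 0.783, 0.622, -0.001]
force: [-0.1, 0.3, 0.9]
finger_gap: 0.0878
finger_force: 0.0
```

```bash
python3 go.py .6723 -.1093 .018 -13.2
```

```text
t [0.0005 0.002  0.2394] r [-0.0008  0.      0.0005] |d|mm 95.7
12.65 [ 0.6717 -0.1094  0.1137] [-0.1  0.3  0.9] 0.0878 0.0
```

Call:
drive_tool(
  deltas=[
    {"tx": 0, "ty": 0.002, "tz": 0.07, "rx": 0, "ry": 0, "rz": 0, "fingers": -1},
    {"tx": 0, "ty": 0.002, "tz": 0.14, "rx": 0, "ry": 0, "rz": 0, "fingers": -1},
    {"tx": 0, "ty": 0.002, "tz": 0.2, "rx": 0, "ry": 0, "rz": 0, "fingers": -1},
    {"tx": 0, "ty": 0.002, "tz": 0.236, "rx": 0, "ry": 0, "rz": 0, "fingers": -1},
    {"tx": 0, "ty": 0.002, "tz": 0.236, "rx": 0, "ry": 0, "rz": 0, "fingers": 0.3},
    {"tx": 0, "ty": 0.002, "tz": 0.236, "rx": 0, "ry": 0, "rz": 0, "fingers": 0.3},
    {"tx": 0, "ty": 0.002, "tz": 0.236, "rx": 0, "ry": 0, "rz": 0, "fingers": 0.3},
  ],
  newtons=15,
)

```text
clock: 13.35
ee_pos: [0.6746, -0.1101, 0.0222]
tcp_rot: [0.001, 0.784, 0.621, 0.001]
force: [0.6, -0.2, -0.5]
finger_gap: 0.0675
finger_force: 0.0
```

```bash
python3 jp.py; python3 - <<'E'
from h import *
a,_=snap('scene')
z=lambda a,k:cv2.resize(a,k,interpolation=cv2.INTER_CUBIC)
cv2.imwrite('pics/crop6.png',z(a[220:330,190:350],(800,550))[:,:,::-1])
E
```

```text
jig mm [  2.5 139.7] z 0.0222 F jig [ 0.6 -0. ] -0.5 t 13.35 0.0675 0.0
```

View pics/crop6.png

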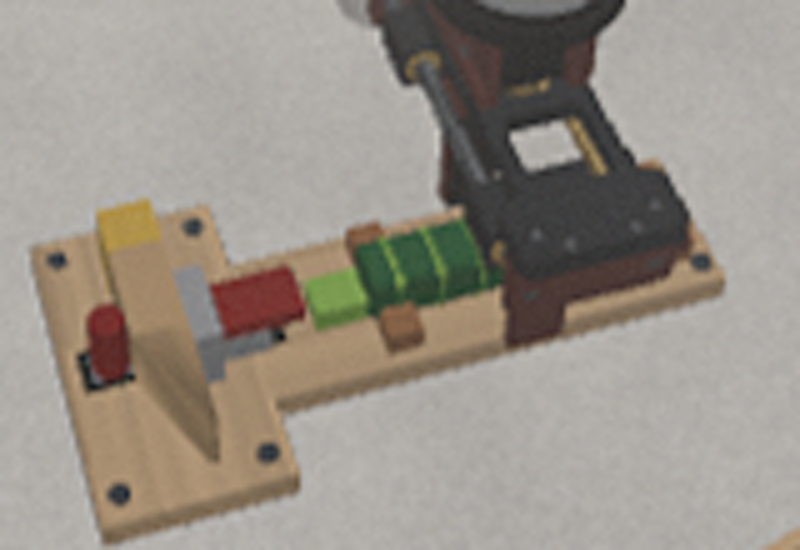

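The crop shows the wedge holding the keeper open by itself, the tail at (278,257) free of the nose, and the fingers either side of the body between the cheeks. Closing and lifting a little.

Call:
drive_tool(
  deltas=[
    {"tx": 0, "ty": -0.004, "tz": 0.004, "rx": 0, "ry": 0, "rz": 0, "fingers": 1},
    {"tx": 0, "ty": -0.004, "tz": 0.004, "rx": 0, "ry": 0, "rz": 0, "fingers": 1},
    {"tx": 0, "ty": -0.004, "tz": 0.004, "rx": 0, "ry": 0, "rz": 0, "fingers": 1},
    {"tx": 0, "ty": -0.004, "tz": 0.004, "rx": 0, "ry": 0, "rz": 0, "fingers": 1},
    {"tx": 0, "ty": -0.004, "tz": 0.004, "rx": 0, "ry": 0, "rz": 0, "fingers": 1},
    {"tx": 0, "ty": -0.004, "tz": 0.004, "rx": 0, "ry": 0, "rz": 0, "fingers": 1},
    {"tx": 0, "ty": -0.004, "tz": 0.004, "rx": 0, "ry": 0, "rz": 0, "fingers": 1},
    {"tx": 0, "ty": -0.004, "tz": 0.004, "rx": 0, "ry": 0, "rz": 0, "fingers": 1},
  ],
  newtons=25,
)

```text
clock: 14.2
ee_pos: [0.6719, -0.1094, 0.0193]
tcp_rot: [0.0, 0.784, 0.621, -0.0]
force: [-0.6, -0.1, 2.1]
finger_gap: 0.026
finger_force: 25.0
```

```bash
python3 jp.py
```

```text
jig mm [ -0.3 139.7] z 0.0193 F jig [-0.6 -0.3] 2.1 t 14.2 0.026 25.00037133693695
```

Call:
drive_tool(
  deltas=[
    {"tx": 0, "ty": 0, "tz": -0.02, "rx": 0, "ry": 0, "rz": 0, "fingers": 1},
    {"tx": 0, "ty": 0, "tz": -0.06, "rx": 0, "ry": 0, "rz": 0, "fingers": 1},
    {"tx": 0, "ty": 0, "tz": -0.14, "rx": 0, "ry": 0, "rz": 0, "fingers": 1},
    {"tx": 0, "ty": 0, "tz": -0.22, "rx": 0, "ry": 0, "rz": 0, "fingers": 1},
    {"tx": 0, "ty": 0, "tz": -0.28, "rx": 0, "ry": 0, "rz": 0, "fingers": 1},
    {"tx": 0, "ty": 0, "tz": -0.28, "rx": 0, "ry": 0, "rz": 0, "fingers": 1},
  ],
)

```text
clock: 14.8
ee_pos: [0.6752, -0.1102, 0.1369]
tcp_rot: [0.004, 0.784, 0.621, 0.003]
force: [0.6, -0.3, -0.7]
finger_gap: 0.0256
finger_force: 25.0
```

```bash
python3 jp.py; python3 - <<'E'
from h import *
np.set_printoptions(precision=4,suppress=True)
a,_=snap('scene','s7.png');b,_=snap('top','t7.png')
for n in('scene','top'):
    print([ (round(o['confidence'],2),np.round(o['pixel'],1)) for o in r.tip_of(n,'lane')])
z=lambda a,k:cv2.resize(a,k,interpolation=cv2.INTER_CUBIC)
cv2.imwrite('pics/crop7.png',np.hstack([z(a[160:235,350:450],(533,400)),z(b[115:181,118:184],(400,400))])[:,::1,::-1][:, :933][:, ::1] if 0 else cv2.resize(np.hstack([z(a[160:235,350:450],(533,400)),z(b[115:181,118:184],(400,400))])[:,:,::-1],(800,343)))
E
```

```text
jig mm [  3.1 139.7] z 0.1369 F jig [ 0.7 -0.1] -0.7 t 14.8 0.0256 24.999907314777374
[]
[(0.84, array([161.5, 147.7]))]
```

View pics/crop7.png

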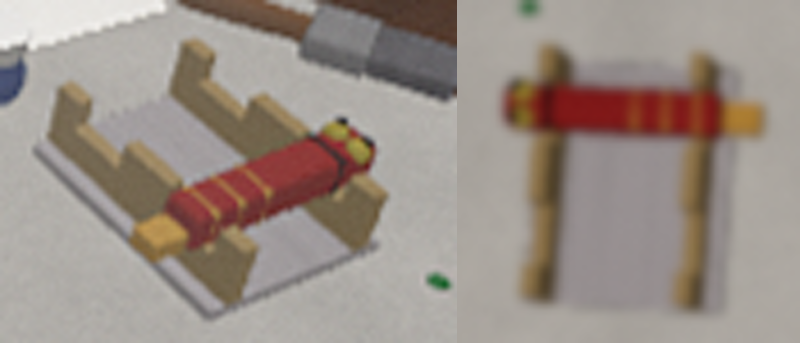

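Scene and top crops: the near lane is empty, with notch centres at about top (160,134) and (161.5,163), scene (192,372) and (181,400). These agree with the network's lane point. Working out the position.

```bash
python3 - <<'E'
from h import *
np.set_printoptions(precision=4,suppress=True)
T=lambda x,y:(115+y/5.197-.5,118+(x-457)/5.197-.5)
for z in(.03,.048): print('top lane',z,atz('top',(161.25,148.2),z),'mine',atz('top',T(615,238),z))
L,Rr=atz('top',T(539.5,234),.048),atz('top',T(690,241.5),.048);d=L-Rr;print('yaw',np.arctan2(-d[0],d[1]),np.linalg.norm(d))
for x in((537,280,688,288),(543,170,693,182),(553,58,702,68)):
    l,q=atz('top',T(*x[:2]),.048),atz('top',T(*x[2:]),.048);d=l-q;print('teeth',l,q,'yaw',np.arctan2(-d[0],d[1]))
print('scene lane',atz('scene',(186.6,385.3),.03),atz('scene',(186.4,385.7),.03))
S=lambda x,y:(160+y/4.57-.5,350+x/4.57-.5)
q,l=atz('scene',S(103,148),.03),atz('scene',S(228,98),.03);print('scene combs',q,l,(l+q)/2,'yaw',np.arctan2(-(l-q)[0],(l-q)[1]),np.linalg.norm(l-q))
E
python3 go.py .6723 -.1093 .15 -13.2
```

```text
top lane 0.03 [0.5818 0.2599 0.03  ] mine [0.5848 0.2608 0.03  ]
top lane 0.048 [0.579  0.2554 0.048 ] mine [0.582  0.2563 0.048 ]
yaw -0.06085261415257583 0.0886902427893588
teeth [0.5576 0.3018 0.048 ] [0.552  0.2132 0.048 ] yaw -0.06376706897197712
teeth [0.6229 0.2992 0.048 ] [0.6148 0.2107 0.048 ] yaw -0.09142272044204827
teeth [0.6898 0.2942 0.048 ] [0.6828 0.206  0.048 ] yaw -0.07917662570912282
scene lane [0.5806 0.2566 0.03  ] [0.5806 0.258  0.03  ]
scene combs [0.5786 0.2125 0.03  ] [0.5828 0.305  0.03  ] [0.5807 0.2588 0.03  ] yaw -0.04600063671834206 0.0925278440046442
t [ 0.0005  0.0034 -0.0494] r [-0.0006  0.      0.0001] |d|mm 19.8
15.0 [ 0.6709 -0.1092  0.1302] [ 0.1 -0.7 -0.9] 0.0258 25.0
```

```bash
python3 go.py .5818 .262 .14 -3.4
```

```text
t [ 0.8528 -0.4285 -0.0236] r [-0.0006 -0.     -0.0543] |d|mm 381.9
15.0 [ 0.6709 -0.1092  0.1302] [ 0.1 -0.7 -0.9] 0.0258 25.0
```

Call:
drive_tool(
  deltas=[
    {"tx": 0.04, "ty": -0.02, "tz": -0.02, "rx": 0, "ry": 0, "rz": 0, "fingers": 1},
    {"tx": 0.12, "ty": -0.06, "tz": -0.024, "rx": 0, "ry": 0, "rz": -0.01, "fingers": 1},
    {"tx": 0.22, "ty": -0.11, "tz": -0.024, "rx": 0, "ry": 0, "rz": -0.02, "fingers": 1},
    {"tx": 0.32, "ty": -0.16, "tz": -0.024, "rx": 0, "ry": 0, "rz": -0.03, "fingers": 1},
    {"tx": 0.42, "ty": -0.21, "tz": -0.024, "rx": 0, "ry": 0, "rz": -0.04, "fingers": 1},
    {"tx": 0.52, "ty": -0.26, "tz": -0.024, "rx": 0, "ry": 0, "rz": -0.05, "fingers": 1},
    {"tx": 0.62, "ty": -0.31, "tz": -0.024, "rx": 0, "ry": 0, "rz": -0.054, "fingers": 1},
    {"tx": 0.72, "ty": -0.36, "tz": -0.024, "rx": 0, "ry": 0, "rz": -0.054, "fingers": 1},
    {"tx": 0.8, "ty": -0.4, "tz": -0.024, "rx": 0, "ry": 0, "rz": -0.054, "fingers": 1},
    {"tx": 0.853, "ty": -0.4285, "tz": -0.024, "rx": 0, "ry": 0, "rz": -0.054, "fingers": 1},
  ],
)

```text
clock: 16.0
ee_pos: [0.5802, 0.2653, 0.1402]
tcp_rot: [-0.001, 0.727, 0.686, -0.001]
force: [0.1, -0.2, -0.6]
finger_gap: 0.0255
finger_force: 25.0
```

Call:
drive_tool(
  deltas=[
    {"tx": 0, "ty": 0, "tz": 0, "rx": 0, "ry": 0, "rz": 0, "fingers": 1},
    {"tx": 0, "ty": 0, "tz": 0, "rx": 0, "ry": 0, "rz": 0, "fingers": 1},
    {"tx": 0, "ty": 0, "tz": 0, "rx": 0, "ry": 0, "rz": 0, "fingers": 1},
  ],
)

```text
clock: 16.3
ee_pos: [0.5825, 0.2611, 0.1405]
tcp_rot: [-0.0, 0.728, 0.685, -0.001]
force: [-0.3, 0.6, -0.1]
finger_gap: 0.0258
finger_force: 25.0
```

```bash
python3 go.py .5818 .262 .14 -3.4; python3 - <<'E'
from fit import *
np.set_printoptions(precision=4,suppress=True)
s=r.sense();e=s['ee_pos'];kz=e[2]-.0043+.012
a,_=snap('scene');b,_=snap('top')
yaw=-np.radians(3.4);J=np.array([[np.cos(yaw),-np.sin(yaw)],[np.sin(yaw),np.cos(yaw)]])
for n in('scene','top'):
    p=proj(n,[e[0],e[1]-.005,kz])
    for o in r.trace(n,'kite_center'):
        if np.hypot(*(np.array(o['pixel'])-p))<30:
            m=o['region'].astype(np.float32)
            # ignore where finger/gripper hides: only score on end parts via 1-D extent along kite y
            ys,xs=np.nonzero(m);A=[]
            q0,q1=np.array(proj(n,[*(e[:2]+J@[0,-.08]),kz])),np.array(proj(n,[*(e[:2]+J@[0,.07]),kz]))
            t=((np.c_[ys,xs]-q0)@(q1-q0))/((q1-q0)@(q1-q0))
            S=sil(n,KITE,*(e[:2]+J@[0,-.005]),kz,yaw);Y,X=np.nonzero(S>.5);t2=((np.c_[Y,X]-q0)@(q1-q0))/((q1-q0)@(q1-q0))
            f=lambda t:(np.percentile(t,[.5,99.5])*150).round(1)
            print(n,o['confidence'],m.sum(),'extent',f(t),'model(-5)',f(t2))
z=lambda a,k:cv2.resize(a,k,interpolation=cv2.INTER_CUBIC)
cv2.imwrite('pics/crop8.png',np.hstack([z(a[110:250,320:460],(400,400)),z(b[90:200,90:200],(400,400))])[:,:,::-1])
E
```

```text
t [ 0.0021 -0.0018  0.0012] r [-0.0002  0.0003 -0.0004] |d|mm 1.2
16.3 [0.5825 0.2611 0.1405] [-0.3  0.6 -0.1] 0.0258 25.0
scene 0.75 469.0 extent [ -9.6 148.3] model(-5) [ -7.1 161.5]
top 0.57 237.0 extent [-1.2 75.3] model(-5) [ -1.  152.2]
```

View pics/crop8.png

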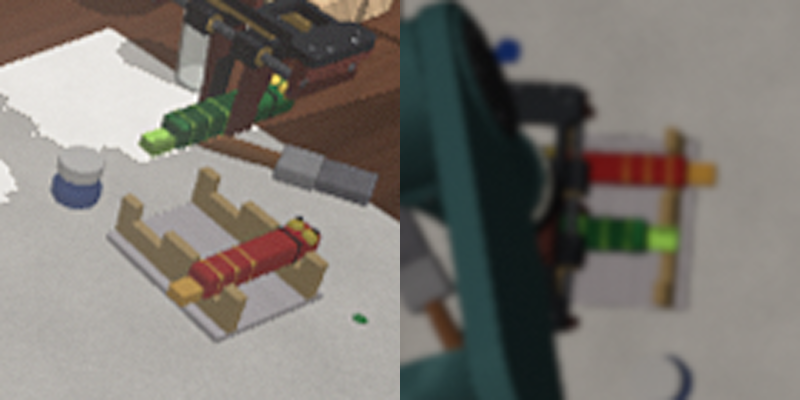

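Held level over the near lane, tail at scene (159,376). The tail extent matches a 5–6 mm grasp offset. Lowering.

Call:
drive_tool(
  deltas=[
    {"tx": 0.003, "ty": -0.002, "tz": 0.06, "rx": 0, "ry": 0, "rz": 0, "fingers": 1},
    {"tx": 0.003, "ty": -0.002, "tz": 0.13, "rx": 0, "ry": 0, "rz": 0, "fingers": 1},
    {"tx": 0.003, "ty": -0.002, "tz": 0.19, "rx": 0, "ry": 0, "rz": 0, "fingers": 1},
    {"tx": 0.003, "ty": -0.002, "tz": 0.22, "rx": 0, "ry": 0, "rz": 0, "fingers": 1},
    {"tx": 0.003, "ty": -0.002, "tz": 0.24, "rx": 0, "ry": 0, "rz": 0, "fingers": 1},
    {"tx": 0.003, "ty": -0.002, "tz": 0.255, "rx": 0, "ry": 0, "rz": 0, "fingers": 1},
    {"tx": 0.003, "ty": -0.002, "tz": 0.262, "rx": 0, "ry": 0, "rz": 0, "fingers": 1},
    {"tx": 0.003, "ty": -0.002, "tz": 0.262, "rx": 0, "ry": 0, "rz": 0, "fingers": 1},
    {"tx": 0.003, "ty": -0.002, "tz": 0.262, "rx": 0, "ry": 0, "rz": 0, "fingers": 1},
  ],
)

```text
clock: 17.4
ee_pos: [0.5826, 0.2633, 0.0367]
tcp_rot: [0.0, 0.728, 0.685, 0.001]
force: [0.3, -0.3, -0.2]
finger_gap: 0.0256
finger_force: 25.0
```

```bash
python3 go.py .5818 .262 .0345 -3.4
```

```text
t [-0.0034 -0.0017  0.0056] r [ 0.0004 -0.0001 -0.0003] |d|mm 2.7
17.4 [0.5826 0.2633 0.0367] [ 0.3 -0.3 -0.2] 0.0256 25.0
```

Call:
drive_tool(
  deltas=[
    {"tx": 0, "ty": -0.001, "tz": 0.003, "rx": 0, "ry": 0, "rz": 0, "fingers": 1},
    {"tx": 0, "ty": -0.001, "tz": 0.006, "rx": 0, "ry": 0, "rz": 0, "fingers": 1},
    {"tx": 0, "ty": -0.001, "tz": 0.006, "rx": 0, "ry": 0, "rz": 0, "fingers": 1},
  ],
)

```text
clock: 17.7
ee_pos: [0.582, 0.2633, 0.0343]
tcp_rot: [0.0, 0.728, 0.685, 0.0]
force: [-0.8, 1.0, 3.9]
finger_gap: 0.0258
finger_force: 25.0
```

```bash
python3 go.py .5818 .262 .0345 -3.4
```

```text
t [-0.0032 -0.0002 -0.0004] r [ 0.0003 -0.0001 -0.0003] |d|mm 1.3
17.7 [0.582  0.2633 0.0343] [-0.8  1.   3.9] 0.0258 25.0
```

Contact: 3.9 N upward at the expected height. Opening partly, then rising.

Call:
drive_tool(
  deltas=[
    {"tx": 0, "ty": 0, "tz": 0, "rx": 0, "ry": 0, "rz": 0, "fingers": 0.2},
    {"tx": 0, "ty": 0, "tz": 0, "rx": 0, "ry": 0, "rz": 0, "fingers": -0.1},
    {"tx": 0, "ty": 0, "tz": 0, "rx": 0, "ry": 0, "rz": 0, "fingers": -0.1},
    {"tx": 0, "ty": 0, "tz": 0, "rx": 0, "ry": 0, "rz": 0, "fingers": -0.1},
    {"tx": 0, "ty": 0, "tz": -0.04, "rx": 0, "ry": 0, "rz": 0, "fingers": -0.1},
    {"tx": 0, "ty": 0, "tz": -0.12, "rx": 0, "ry": 0, "rz": 0, "fingers": -0.1},
    {"tx": 0, "ty": 0, "tz": -0.22, "rx": 0, "ry": 0, "rz": 0, "fingers": -0.1},
    {"tx": 0, "ty": 0, "tz": -0.32, "rx": 0, "ry": 0, "rz": 0, "fingers": -0.1},
    {"tx": 0, "ty": 0, "tz": -0.42, "rx": 0, "ry": 0, "rz": 0, "fingers": -0.1},
    {"tx": 0, "ty": 0, "tz": -0.42, "rx": 0, "ry": 0, "rz": 0, "fingers": -0.1},
  ],
)

```text
clock: 18.7
ee_pos: [0.5854, 0.2645, 0.208]
tcp_rot: [0.002, 0.728, 0.685, 0.005]
force: [0.8, -0.1, 0.3]
finger_gap: 0.0484
finger_force: 0.0
```

```bash
python3 - <<'E'
from fit import *
np.set_printoptions(precision=4,suppress=True)
a,_=snap('scene');s=r.sense();print(s['clock'],s['ee_pos'],s['finger_gap'])
b,_=snap('top')
m=region('scene','kite_center',(185,387));print(fit({'scene':m},KITE,[.5815,.257,.042,-.06],.042))
z=lambda a,k:cv2.resize(a,k,interpolation=cv2.INTER_CUBIC)
cv2.imwrite('pics/crop9.png',np.hstack([z(a[150:230,345:445],(500,400)),z(a[240:330,190:265],(300,400))])[:,:,::-1])
E
```

```text
18.75 [0.5838 0.2639 0.205 ] 0.04825498502404827
scene kite_center 0.8 [182.2 385.5] 597
(array([ 0.5816,  0.255 ,  0.0471, -0.0494]), np.float64(0.1761934608221054))
```

View pics/crop9.png

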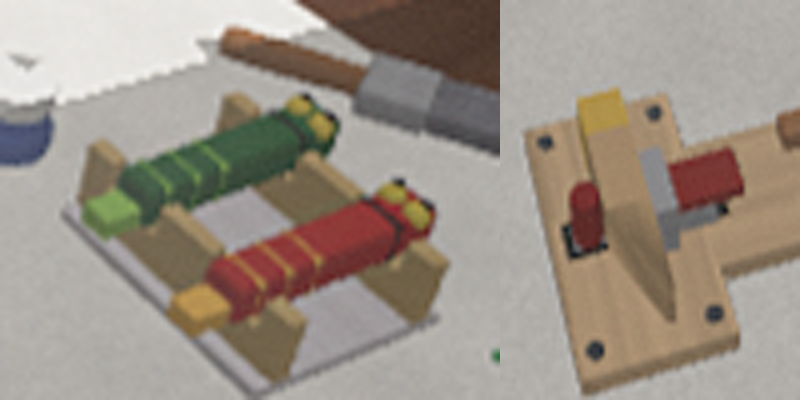

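The crop shows the green body right way up, seated across both combs of the near lane (fit within about 3 mm of the centre). The red body looks undisturbed, and the wedge still holds the keeper open. Handing in.

```bash
python3 -c "
from rig import r
print(r.hand_in())"
```

```text
the job is handed in; nothing more can be done
None
```

The job is handed in: the wedge holds the keeper open by itself, and the green kite body lies right way up in the empty lane, about 2–3 mm off centre lengthwise by the last camera fit, with the pots and red body left alone.

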